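Park the fence plunger and close the punching jig on a pattern block

TASK

On the strap-punching jig, pull up the fence's spring plunger and twist it counter-clockwise so that it seats in its rest notch and stays up by itself; pull only until you feel its top stop, and never force it against its stops. Then gently slide the freed fence up to the wooden pattern block and on, until the block is nipped square and without play between the fence and the back stop. Leave the back stop as it is set and the things lying around where they are.

Things in the scene. Friction and masses are not known exactly. Their poses are not given: they have to be found in the camera images.
- jig: Strap-punching jig: flat aluminium bed lying on the table, x from -150 to +140 mm, y +-100 mm, top 16 mm above the table, with dark rails (12 x 12 mm) along both long sides. Origin at table height. Its x axis, pointing away from the robot within 0.35 rad, is the direction in which the fence slides to close. It stands in a different place each time.
- carriage: Sliding fence: grey bar 36 (x) x 168 (y) x 24 mm high across the bed; origin at the centre of its underside, 0.5 mm above the bed; jig axes. At y -45 mm it carries the plunger in a round steel collar (37 mm across), at y +45 mm a steel post. Slides along jig x only with 2.5 N friction and stays where left. Locked (1.3 mm play) while the plunger's bolt is down in the bed's hole.
- travel (a joint): Slide of the fence along jig x in m: 0 as locked at the start, growing towards the back stop, to 0.068 at most.
- plunger: Spring plunger on a vertical axis. Origin on that axis, level with the fence's underside when down; x along its wing grip, a black bar 42 (x) x 14 (y) x 28 mm high, 61 to 89 mm above the origin. A steel cross pin below the wing, parallel to it, runs in the collar: deep slot at the start, then a ridge, then the rest notch, then a wall.
- plunger_grip (a point): Point on the plunger's axis, inside the wing 10 mm below its top (95.5 mm above the table when down): grip the wing here across its 14 mm thickness. The gripping tips must stay above the collar, whose walls end at least 22 mm below this point when the plunger is down.
- lift (a joint): How far the plunger is pulled up, m; 0 down and locked. Collars differ, unseen: the ridge is somewhere 0.011 to 0.019 high; the hard top stop is felt 0.002 above the ridge; the rest notch lies 0.003 below the ridge (so parked it reads 0.008 to 0.016). Pulled against the top stop, ease off under 1 mm before turning. Spring: 6 N down at 0, 300 N/m.
- turn (a joint): Turn of the plunger about its vertical axis, rad, counter-clockwise seen from above positive. 0 at the start (wing along jig x) with some 0.15 of play in the slot; the ridge lies around 0.61; the rest notch is centred at 1.22 with some 0.15 of play either way, and a wall behind it stops the turn at about 1.4.
- post_top (a point): Centre of the top face of the steel post on the fence: 18 mm in diameter, 45 mm tall above the bar, its top 85.5 mm above the table. For pushing or pinching the fence along.
- fence_face (a point): Centre of the fence's closing face (the +x face), 10 mm above its underside; jig axes.
- backstop: The back stop: grey bar 20 x 160 x 30 mm across the bed with two small black clamp knobs on top, clamped firmly, at a different setting each time. Origin at the foot of its face towards the fence, jig axes.
- backstop_face (a point): Point on the back stop's face towards the fence, midway along it, 10 mm above the bed; jig axes (x points into the stop).
- block: Loose hardwood pattern block, 70 mm (x) x 120 mm (y) x 20 mm high, lying on the bed between fence and back stop, slightly askew and with gaps on both sides. Origin at the centre of its underside. About 0.13 kg.
- weight: Small brass cylinder 30 mm across, 24 mm high, standing on the bed on the robot's side of the fence; leave alone.
- spool: Wooden spool 44 mm across, 55 mm high, standing left of the jig; leave alone.
- slicker: Turned dark wood edge slicker, 36 mm across, 60 mm high, standing right of the jig; leave alone.
- mallet: Hammer lying on the left; leave alone.
- driver: Screwdriver lying on the right; leave alone.
- glue_jar: Amber glass jar 70 mm across, 85 mm high, far left; leave alone.
- rivet_tin: Steel tin 64 mm across, 50 mm high, far right; leave alone.
Things that resemble listed ones, but are neither listed nor needed, are in the scene too. Of the things shaped like the block, the wooden one is meant.

How it is judged:
On the way:
1. the plunger sits in its rest notch by itself, let go, with the fence not yet slid up (value of joint lift between 0.0065 and 0.017 m and value of joint turn between 1.05 and 1.45 rad and contact force between the fingers and plunger below 0.5 N and value of joint travel below 0.03 m), for 0.3 s.
At the end, for the whole second after the job is handed in: Plunger let go in its rest notch (lift 6.5 to 17 mm, turn 1.05 to 1.45 rad); block flat on the bed, square to the jig within 2 degrees, within 50 mm of its middle, touching the back stop within 4 mm; fence and back stop at most 71.5 mm apart (block 70 mm); all at rest (value of joint lift between 0.0065 and 0.017 m and value of joint turn between 1.05 and 1.45 rad and x of fence_face in the frame of backstop_face above -0.0715 m and x of block in the frame of backstop_face between -0.039 and -0.032 m and y of block in the frame of backstop_face between -0.05 and 0.05 m and z of block in the frame of backstop_face below -0.007 m and angle between block's own z axis and vertical below 0.05 rad and angle between the x axis of block and the x axis of jig, either way round below 0.035 rad and linear speed of each of block, carriage below 0.01 m/s).
It fails at once if plunger forced: more than 22 N between the plunger and its collar or stops while pulled up (over 3 mm) (value of joint lift above 0.003 m and contact force between plunger and jig above 22 N).
It fails at once if plunger wrenched: more than 40 N between the plunger and its collar or the bed's hole (contact force between plunger and jig above 40 N).
It fails at once if block squeezed with more than 15 N by the fence (contact force between block and carriage above 15 N).
It fails at once if back stop shifted by more than 3 mm (distance of backstop from where it was at the start of the episode above 0.003 m).
It fails at once if a bystander moved by more than 30 mm (distance of any of weight, spool, slicker, mallet, driver, glue_jar, rivet_tin from where it was at the start of the episode above 0.03 m).
It also fails if it takes over 72 s, if anything falls off the work surface, if the arm or the gripper's body presses on something with over 40 N, if the wrist force passes 120 N, or if a joint passes its speed limit or range.

ROBOT

A 6-joint arm with a two-finger parallel gripper is mounted at the origin on the work surface. World frame = base frame: x ahead of the robot, y to its left, z up, the work surface at z = 0. Lengths are in m, angles in rad, forces in N, time in s.
With the tool pointing down it reaches from about 0.3 to 0.875 m from the base axis. Payload 4.2 kg.
Tool frame: the origin (TCP) lies at the very end of the fingers, on their centre line; the grasp point (between the pads) lies 19 mm behind it; z points along the fingers, y is the line along which they close (so a half turn about z gives the same grasp; the last joint's range is limited). The gripper opens to 85 mm and grips with 20 to 120 N. Pads are 22 mm wide; open, the fingers measure 114 mm over their backs; the gripper's body (76 mm by 85 mm) begins 54 mm behind the grasp point. The pads swing forward as they close: fully open they stand 13 mm farther back than shut.
Start: joints at [1.22, 0.32, 1.565, -0, 1.257, -0.02], TCP at [0.187, 0.544, 0.21] pointing down, gripper open.
Joint ranges: [-3.11, 3.11], [-0.84, 2.01], [0.21, 2.61], [-1.34, 4.49], [0.05, 2.63], [-2.56, 2.56]. Speed limits (rad/s): [2.57, 2.57, 3.14, 3.14, 3.14, 3.14].

INTERFACE

Orientations are given as a unit quaternion [w, x, y, z].
In Python, from plant import telemetry, capture, bot, boxes_of, pinpoint gives the robot as it stands. The module is installed in compiled form; this text tells all that it offers.
- The arm moves only by the tool jog_arm, never from a script. Its argument "plan" is a list of rows, each a list of 3 entries, a list of its own where there are three numbers: the turn, a rotation vector about the tool's x, y, z in degrees, then the shift along the tool's x, y, z in mm, then the closure in counts, from 0 (fully open) to 255 (shut). A call has 1 to 20 rows; each row shifts and turns the commanded pose from where the row before left it, along the tool's axes as they then stand; what a row does not reach is not made up. A row lasts 1/10 s, in which the tool goes at most 50 mm and 8.59 degrees, less where a joint would pass 70% of its speed; a pose out of reach is approached as far as the arm can. A call with a gripper value outside its range is refused whole. The fingers move at their own pace and stop on an object; the grip force is fixed at half the most. Time passes only in rows, so rows that do not move let the fingers close. It gives the time, the measured TCP pose, the force, the opening and the grip force at its end, in the units of the state.
- telemetry.state(): the state, without advancing time (a new reading comes with each control period).
- capture(name): name is "scene" or "top"; returns a dict with "image" (480x640x3 uint8, red, green, blue), "z_map" (480x640 float32, m along the optical axis (not along the pixel's ray), 0 where there is no reading), "K" (3x3 intrinsics, pixels), "world_from_camera" (4x4, takes a point from camera to world coordinates). Camera axes: x right, y down, z forward; pixel columns grow to the right and rows downward; lengths in m; the calibration is good to about 2 mm. A picture is of the moment at which its call begins.
- bot.finish_job(): hands the job in; it is judged then, once.
Trained networks look in the newest picture that a camera, given by its name, has taken for a name from the list of things; names that differ only in an ending like _2 or _b are one class to them, and where a whole thing is asked for, a point or a joint stands for the part that bears it (a point fixed in the world has none). Each returns a list of dicts, best first, with "confidence" (0 to 1); they miss things now and then, are a little off and sometimes report something else, mostly with a low value. They report only what shows in the picture. A call takes as long as a camera call. They do not tell look-alikes from the thing itself.
- boxes_of(target, camera): "xyz" ([x, y, z] in m, in the coordinates of the camera as it stood for that picture, good to about 4 mm: the middle of the surface that is visible of it).
- pinpoint(target, camera): "xyz" ([x, y, z] in m, in the coordinates of the camera as it stood for that picture, good to about 4 mm: a listed point, or the origin of a listed thing).
The state is a dict: "clock": time; "joints": joint angles; "dq": joint speeds; "joint_torque": joint torques, N m; "position": TCP position; "orientation": TCP orientation; "wrist_force": force on the tool from outside, world axes, zero at the start; "wrist_torque": the same for the moment, N m; "gripper_width": opening from 0.0 (shut) to 1.0 (fully open); "grip_force": force on a finger pad.
Only numpy, scipy, OpenCV 4.12 (cv2) and the standard library are available. Lean on these libraries where they do the work, as an engineer would, in place of code of your own. Each camera call takes 0.05 s, during which the arm holds its last target. There are 200 camera calls.

## Working session

There is one attempt and no reset: what is moved stays moved. The work goes in short steps, Python scripts to look and compute and a tool call to move; the robot and the scene stay as the last step left them, time stands still between calls to the robot, and variables do not carry over. Pictures are saved under pics/ and viewed, at most 10 in all, crops included, and the job is handed in when it is done.

Besides the shell and the picture viewer there is one more tool, called after "Request:" as name([rows], argument=value, ...), one row to a line, values as JSON. jog_arm: Moves the arm, as the interface text tells. Its arguments: {"type":"object","properties":{"plan":{"type":"array"}},"required":["plan"]}

```bash
mkdir -p pics
cat > h.py <<'E'
import numpy as np, cv2
from plant import telemetry, capture, bot, boxes_of, pinpoint
from scipy.spatial.transform import Rotation as R
def w(c,p): T=c["world_from_camera"]; return T[:3,:3]@np.array(p)+T[:3,3]
def save(c,n): cv2.imwrite("pics/"+n,c["image"][:,:,::-1])
def cloud(c):
    z=c["z_map"]; v,u=np.mgrid[:480,:640]; K=c["K"]
    P=np.stack([(u-K[0,2])/K[0,0]*z,(v-K[1,2])/K[1,1]*z,z],-1)
    T=c["world_from_camera"]; P=P@T[:3,:3].T+T[:3,3]; P[z==0]=np.nan; return P
def st():
    s=telemetry.state(); print({k:np.round(s[k],4).tolist() for k in ["clock","position","orientation","wrist_force","gripper_width","grip_force","joints"]}); return s
E
python3 - <<'E'
from h import *
st()
for n in ["scene","top"]:
    c=capture(n); save(c,n+"0.png"); print(n,np.round(c["world_from_camera"],3).tolist())
    for t in ["jig","plunger_grip","post_top","fence_face","backstop_face","block","weight","plunger"]:
        print(t,[(np.round(w(c,d["xyz"]),4).tolist(),round(d["confidence"],2)) for d in pinpoint(t,n)[:3]])
E
```

```text
{'clock': 0.0, 'position': [0.1866, 0.5434, 0.2094], 'orientation': [-0.0002, 0.1646, 0.9864, -0.0009], 'wrist_force': [0.0259, -0.8113, -0.1014], 'gripper_width': 1.0012, 'grip_force': 0.0, 'joints': [1.22, 0.3203, 1.5657, 0.0, 1.2574, -0.02]}
scene [[-0.824, 0.332, -0.459, 1.171], [0.566, 0.482, -0.668, 1.004], [-0.0, -0.811, -0.585, 0.947], [0.0, 0.0, 0.0, 1.0]]
jig [([0.6058, 0.0922, 0.0015], 0.62)]
plunger_grip [([0.6979, 0.0731, 0.0271], 0.61), ([0.4792, 0.0567, 0.0146], 0.57), ([0.5504, 0.0502, 0.0942], 0.52)]
post_top [([0.567, 0.1428, 0.0881], 0.95)]
fence_face [([0.5764, 0.0943, 0.0283], 0.96)]
backstop_face [([0.6971, 0.0695, 0.0293], 0.97), ([0.5609, 0.101, 0.0191], 0.34)]
block [([0.3012, 0.2191, 0.002], 0.98), ([0.6229, 0.0723, 0.0166], 0.82), ([0.6015, -0.2459, 0.001], 0.82)]
weight [([0.4761, 0.0557, 0.0121], 0.61)]
plunger [([0.551, 0.0553, 0.0167], 0.56)]
top [[-0.023, -0.975, 0.22, 0.232], [-1.0, 0.023, -0.007, 0.028], [0.001, -0.22, -0.976, 1.41], [0.0, 0.0, 0.0, 1.0]]
jig [([0.6002, 0.0888, 0.0026], 0.77), ([0.6981, 0.0755, 0.0184], 0.34)]
plunger_grip [([0.5516, 0.0552, 0.0933], 0.61), ([0.6229, 0.0718, 0.0184], 0.42)]
post_top [([0.5629, 0.1468, 0.0891], 0.98), ([0.5517, 0.0566, 0.0177], 0.36)]
fence_face [([0.5727, 0.0971, 0.0258], 0.72)]
backstop_face [([0.6922, 0.0698, 0.0262], 0.72)]
block [([0.2953, 0.218, -0.0], 0.93), ([0.4488, -0.1463, 0.0009], 0.81), ([0.6017, -0.242, -0.001], 0.78)]
weight [([0.471, 0.0566, 0.0174], 0.48)]
plunger [([0.5487, 0.0582, 0.0138], 0.57)]
```

View pics/scene0.png

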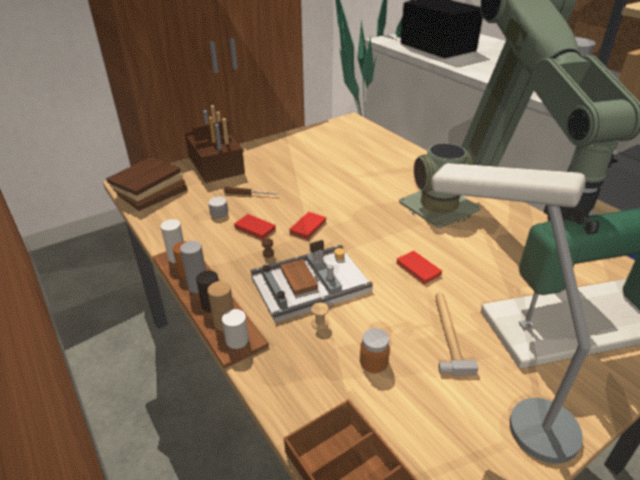

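View pics/top0.png

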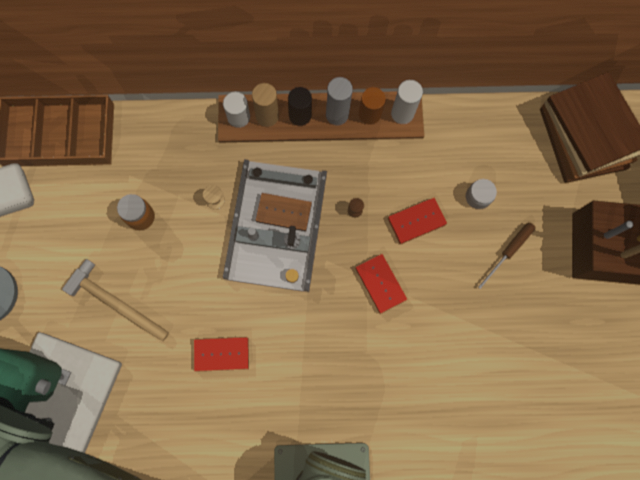

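Run:
```python
from h import *
for n in ["scene","top"]:
    c=capture(n); P=cloud(c); z=P[...,2]
    # wing & post tops, bed rails
    near=lambda x,y,r: np.hypot(P[...,0]-x,P[...,1]-y)<r
    for nm,m in [("wing",near(.551,.055,.045)&(z>.097)&(z<.115)),("post",near(.565,.145,.02)&(z>.08)&(z<.092)),
      ("bar",near(.56,.1,.11)&(z>.036)&(z<.045)),("stop",near(.705,.07,.11)&(z>.0425)&(z<.051)),("block",near(.63,.07,.09)&(z>.031)&(z<.0395))]:
        p=P[m]
        if len(p)<10: print(nm,len(p)); continue
        q=p[:,:2].astype(np.float32); (cx,cy),wh,a=cv2.minAreaRect(q)
        print(n,nm,len(p),np.round(p.mean(0),4),"rect",np.round([cx,cy,*wh],4),round(a,1),"pca",)
        d=q-q.mean(0); e=np.linalg.svd(d,full_matrices=False)[2][0]; print("   major axis deg",np.degrees(np.arctan2(e[1],e[0])))
```

```text
scene wing 62 [0.5558 0.0555 0.1028] rect [0.5549 0.0539 0.0183 0.0431] 81.7 pca
   major axis deg -6.1054344
scene post 24 [0.5708 0.1443 0.0846] rect [0.5703 0.1431 0.0142 0.0137] 59.7 pca
   major axis deg 83.86894
scene bar 545 [0.5789 0.0983 0.0389] rect [0.5767 0.0762 0.1802 0.1619] 53.1 pca
   major axis deg 42.093735
scene stop 210 [0.7106 0.0785 0.0454] rect [0.7103 0.0764 0.1534 0.02  ] 80.0 pca
   major axis deg 79.95919
scene block 842 [0.621  0.0765 0.0352] rect [0.6291 0.0643 0.1428 0.1767] 74.0 pca
   major axis deg 74.38982
top wing 123 [0.5475 0.0542 0.1041] rect [0.5472 0.0543 0.0141 0.0416] 82.8 pca
   major axis deg 172.20912
top post 53 [0.5624 0.1427 0.0848] rect [0.5623 0.1429 0.016  0.0158] 1.5 pca
   major axis deg -145.35643
top bar 1456 [0.5766 0.0884 0.0393] rect [0.5725 0.078  0.1791 0.1723] 55.1 pca
   major axis deg -159.30798
top stop 363 [0.7006 0.0737 0.0459] rect [0.665  0.0796 0.16   0.0978] 80.4 pca
   major axis deg -99.80484
top block 1528 [0.6181 0.0732 0.0355] rect [0.623  0.0609 0.1474 0.1671] 83.5 pca
   major axis deg -91.042435
```

The scene picture shows the jig at about (310,280), with the brown block at (298,275). The red blocks are look-alikes. In the top picture the wing is at (291,236), the post at (252,232), the block at (284,212) and the back stop at (283,175). The jig yaw is about -9.8°.

Next I move above the plunger.

Request:
jog_arm([
  [[0, 0, 0], [-38.7, -26.5, 0], 0],
  [[0, 0, 0], [-38.7, -26.5, 0], 0],
  [[0, 0, 0], [-38.7, -26.5, 0], 0],
  [[0, 0, 0], [-38.7, -26.5, 0], 0],
  [[0, 0, 0], [-38.7, -26.5, 0], 0],
  [[0, 0, 0], [-38.7, -26.5, 0], 0],
  [[0, 0, 0], [-38.7, -26.5, 0], 0],
  [[0, 0, 0], [-38.7, -26.5, 0], 0],
  [[0, 0, 0], [-38.7, -26.5, 0], 0],
  [[0, 0, 0], [-38.7, -26.5, 0], 0],
  [[0, 0, 0], [-38.7, -26.5, 0], 0],
  [[0, 0, 0], [-38.7, -26.5, 0], 0],
  [[0, 0, 0], [-38.7, -26.5, 0], 0],
])

```text
clock: 2.3
position: [0.5517, 0.0528, 0.2104]
orientation: [0.0, 0.165, 0.986, 0.0]
wrist_force: [-0.2, 1.3, -0.2]
gripper_width: 1.0
grip_force: 0.0
```

Request:
jog_arm([
  [[0, 0, 8.54], [0, 0, 0], 0],
  [[0, 0, 8.54], [0, 0, 0], 0],
  [[0, 0, 8.54], [0, 0, 0], 0],
  [[0, 0, 8.54], [0, 0, 0], 0],
  [[0, 0, 8.54], [0, 0, 0], 0],
  [[0, 0, 8.54], [0, 0, 0], 0],
  [[0, 0, 8.54], [0, 0, 0], 0],
  [[0, 0, 8.54], [0, 0, 0], 0],
  [[0, 0, 8.54], [0, 0, 0], 0],
  [[0, 0, 8.54], [0, 0, 0], 0],
  [[0, 0, 8.54], [0, 0, 0], 0],
  [[0, 0, 8.54], [0, 0, 0], 0],
  [[0, 0, 8.54], [0, 0, 0], 0],
  [[0, 0, 8.54], [0, 0, 0], 0],
  [[0, 0, 8.54], [0, 0, 0], 0],
  [[0, 0, 8.54], [0, 0, 0], 0],
  [[0, 0, 8.54], [0, 0, 0], 0],
  [[0, 0, 8.54], [0, 0, 0], 0],
  [[0, 0, 8.54], [0, 0, 0], 0],
  [[0, 0, 8.54], [0, 0, 0], 0],
])

```text
clock: 4.3
position: [0.5507, 0.0546, 0.2102]
orientation: [-0.0, 0.996, -0.088, -0.0]
wrist_force: [0.2, 0.4, 1.4]
gripper_width: 1.002
grip_force: 0.0
```

```bash
cat >> h.py <<'E'
def pose():
    s=st(); q=s["orientation"]; M=R.from_quat([q[1],q[2],q[3],q[0]]).as_matrix()
    print("tool x yaw",np.degrees(np.arctan2(M[1,0],M[0,0])),"tilt z",M[:,2]); return s,M
E
python3 - <<'E'
from h import *
pose()
for n in ["scene","top"]:
    c=capture(n)
    P=cloud(c); im=c["image"]
    T=np.linalg.inv(c["world_from_camera"])
    q=T[:3,:3]@np.array([.551,.054,.15])+T[:3,3]; uv=c["K"]@q/q[2]; u,v=uv[:2].astype(int)
    cv2.imwrite(f"pics/{n}1.png",cv2.resize(im[max(0,v-60):v+60,max(0,u-60):u+60,::-1],None,fx=5,fy=5,interpolation=cv2.INTER_CUBIC)); print(n,u,v)
    print(np.round(c["K"],1).tolist())
    z=P[...,2]; m=(np.hypot(P[...,0]-.551,P[...,1]-.054)<.08)&(z>.17)&(z<.235)
    p=P[m]; print(n,len(p)); 
    if len(p)>5: print(np.round(np.percentile(p,[0,10,50,90,100],axis=0),4))
E
```

```text
{'clock': 4.3, 'position': [0.5507, 0.0546, 0.2102], 'orientation': [-0.0, 0.9961, -0.0881, -0.0], 'wrist_force': [0.2481, 0.3829, 1.3975], 'gripper_width': 1.0022, 'grip_force': 0.0, 'joints': [0.078, 0.2856, 1.614, 0.0001, 1.242, 1.8252]}
tool x yaw -10.109993622748437 tilt z [-2.30237354e-05  9.18051243e-05 -9.99999996e-01]
scene 316 228
[[501.2, 0.0, 326.8], [0.0, 501.2, 235.0], [0.0, 0.0, 1.0]]
scene 0
top 290 228
[[614.9, 0.0, 307.5], [0.0, 614.9, 244.2], [0.0, 0.0, 1.0]]
top 0
```

View pics/scene1.png

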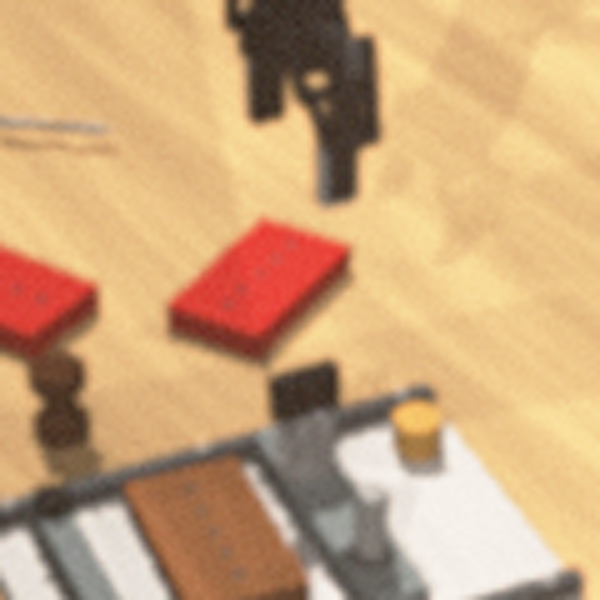

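The scene crop shows the open gripper above the jig, with tips near (309,192) and (323,208) in full-image pixels. The wing is the black bar near crop (305,390). I'll compare reprojections of both to calibrate x.

Run:
```python
from h import *
yaw=np.radians(-9.8); ex=np.array([np.cos(yaw),np.sin(yaw),0]); ey=np.array([-ex[1],ex[0],0]); 
outs=[]
for n in ["scene","top"]:
    c=capture(n); T=np.linalg.inv(c["world_from_camera"]); K=c["K"]
    def pr(P): q=np.atleast_2d(P)@T[:3,:3].T+T[:3,3]; u=q@K.T; return u[:,:2]/u[:,2:]
    im=c["image"].copy(); g=im.max(2)
    u0,v0=pr([.551,.054,.09])[0].astype(int)
    # fit wing box by dark mask IoU
    H,W=24,24; s=8; x0,y0=u0-W//2,v0-H//2
    crop=cv2.resize(g[y0:y0+H,x0:x0+W],None,fx=s,fy=s,interpolation=cv2.INTER_CUBIC)
    best=[]
    for thr in (55,70,85):
        m=(crop<thr)
        k,lab,stt,cen=cv2.connectedComponentsWithStats(m.astype(np.uint8))
        res=[]
        for dx in np.arange(-.012,.0121,.001):
            for dy in np.arange(-.010,.0101,.001):
                B=np.array([[.551+dx,.054+dy,0]])+np.array([a*.021*ex+b*.007*ey+np.array([0,0,h]) for a in(-1,1) for b in(-1,1) for h in(.0775,.1055)])
                hull=cv2.convexHull((((pr(B)-[x0,y0]+.5)*s-.5)).astype(np.float32)).astype(int)
                M=np.zeros(crop.shape,np.uint8); cv2.fillPoly(M,[hull],1); M=M>0
                res.append(((M&m).sum()/(M|m).sum(),.551+dx,.054+dy))
        res.sort(); print(n,thr,np.round(res[-1],4), np.round(np.mean(res[-8:],0),4))
    if n=="scene":
        F=[np.array([.5507,.0546,.222])+b*.0475*ey for b in(-1,1)]
        print("finger tips pred",pr(F))
    else:
        cv2.imwrite("pics/top2.png",cv2.resize(im[v0-50:v0+40,u0-60:u0+60,::-1],None,fx=6,fy=6,interpolation=cv2.INTER_CUBIC)); print(u0,v0,pr([.5507,.0546,.222]))
    print(n,"base origin", pr([0,0,0]), "jar etc")
```

```text
scene 55 [0.0043 0.563  0.044 ] [0.0042 0.5526 0.0452]
scene 70 [0.4339 0.546  0.05  ] [0.4329 0.5499 0.0491]
scene 85 [0.5388 0.55   0.052 ] [0.5385 0.5501 0.0524]
finger tips pred [[309.82328896 198.41303126]
 [324.12294336 215.80453817]]
scene base origin [[439.42111814 205.34721761]] jar etc
top 55 [0.0444 0.563  0.051 ] [0.044  0.5628 0.0532]
top 70 [0.0873 0.563  0.054 ] [0.0854 0.5626 0.054 ]
top 85 [0.1288 0.563  0.054 ] [0.1247 0.5621 0.0546]
291 234 [[289.62927992 219.51802835]]
top base origin [[322.09152426 492.60608456]] jar etc
```

The gripper is aligned with the wing to within a few mm. I descend and close in stages, watching the side force.

Request:
jog_arm([
  [[0, 0, 0], [0, 0, 30], 0],
  [[0, 0, 0], [0, 0, 30], 0],
  [[0, 0, 0], [0, 0, 30], 0],
  [[0, 0, 0], [0, 0, 20], 60],
  [[0, 0, 0], [0, 0, 15], 120],
  [[0, 0, 0], [0, 0, 6], 160],
  [[0, 0, 0], [0, 0, 0], 185],
  [[0, 0, 0], [0, 0, 0], 185],
  [[0, 0, 0], [0, 0, 0], 185],
  [[0, 0, 0], [0, 0, 0], 185],
  [[0, 0, 0], [0, 0, 0], 185],
])

```text
clock: 5.6
position: [0.551, 0.0547, 0.0798]
orientation: [-0.0, 0.996, -0.085, 0.001]
wrist_force: [-0.1, -1.3, 0.3]
gripper_width: 0.277
grip_force: 0.0
```

Run:
```python
from h import *
pose()
ims=[]
for n in ["scene","top"]:
    c=capture(n); T=np.linalg.inv(c["world_from_camera"]); q=T[:3,:3]@np.array([.551,.054,.1])+T[:3,3]; u,v=(c["K"]@q/q[2])[:2].astype(int)
    ims.append(cv2.resize(c["image"][v-30:v+30,u-30:u+30,::-1],(400,400),interpolation=cv2.INTER_CUBIC))
cv2.imwrite("pics/near.png",np.clip(np.hstack(ims).astype(float)*1.6,0,255).astype(np.uint8))
```

```text
{'clock': 5.6, 'position': [0.551, 0.0547, 0.0798], 'orientation': [-0.0002, 0.9964, -0.0849, 0.0006], 'wrist_force': [-0.1327, -1.3282, 0.3137], 'gripper_width': 0.2767, 'grip_force': 0.0, 'joints': [0.0781, 0.401, 1.7995, 0.0001, 0.9399, 1.8188]}
tool x yaw -9.74333948081803 tilt z [ 1.18689696e-03  2.00189775e-04 -9.99999276e-01]
```

View pics/near.png

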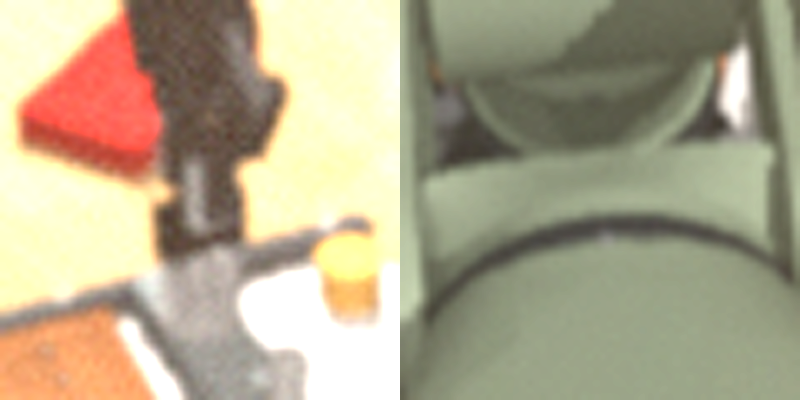

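The left crop shows the fingers straddling the wing above the collar; the top view is blocked by the arm. I keep closing in small steps.

Request:
jog_arm([
  [[0, 0, 0], [0, 0, 0], 196],
  [[0, 0, 0], [0, 0, 0], 200],
  [[0, 0, 0], [0, 0, 0], 200],
  [[0, 0, 0], [0, 0, 0], 200],
])

```text
clock: 6.1
position: [0.5507, 0.0546, 0.0792]
orientation: [-0.0, 0.996, -0.085, -0.0]
wrist_force: [0.2, 0.5, -0.0]
gripper_width: 0.213
grip_force: 0.0
```

Request:
jog_arm([
  [[0, 0, 0], [0, 0, 0], 203],
  [[0, 0, 0], [0, 0, 0], 203],
  [[0, 0, 0], [0, 0, 0], 203],
])

```text
clock: 6.4
position: [0.5507, 0.0546, 0.0792]
orientation: [-0.0, 0.996, -0.085, -0.0]
wrist_force: [-0.4, -0.1, 0.6]
gripper_width: 0.208
grip_force: 0.0
```

Request:
jog_arm([
  [[0, 0, 0], [0, 0, 0], 206],
  [[0, 0, 0], [0, 0, 0], 206],
  [[0, 0, 0], [0, 0, 0], 206],
])

```text
clock: 6.7
position: [0.5507, 0.0546, 0.0792]
orientation: [-0.0, 0.996, -0.085, 0.0]
wrist_force: [0.4, -0.2, 0.4]
gripper_width: 0.191
grip_force: 0.0
```

Request:
jog_arm([
  [[0, 0, 0], [0, 0, 0], 208],
  [[0, 0, 0], [0, 0, 0], 208],
  [[0, 0, 0], [0, 0, 0], 208],
])

```text
clock: 7.0
position: [0.5507, 0.0546, 0.0792]
orientation: [-0.0, 0.996, -0.085, 0.0]
wrist_force: [0.8, -0.2, -0.4]
gripper_width: 0.183
grip_force: 0.0
```

Request:
jog_arm([
  [[0, 0, 0], [0, 0, 0], 210],
  [[0, 0, 0], [0, 0, 0], 210],
  [[0, 0, 0], [0, 0, 0], 210],
])

```text
clock: 7.3
position: [0.5507, 0.0546, 0.0792]
orientation: [-0.0, 0.996, -0.085, 0.0]
wrist_force: [0.9, -0.2, 0.9]
gripper_width: 0.176
grip_force: 0.0
```

Request:
jog_arm([
  [[0, 0, 0], [0, 0, 0], 212],
  [[0, 0, 0], [0, 0, 0], 212],
  [[0, 0, 0], [0, 0, 0], 212],
])

```text
clock: 7.6
position: [0.5507, 0.0546, 0.0792]
orientation: [0.0, 0.996, -0.085, -0.0]
wrist_force: [-0.5, -0.2, -0.1]
gripper_width: 0.17
grip_force: 1.3
```

Request:
jog_arm([
  [[0, 0, 0], [0, 0, 0], 214],
  [[0, 0, 0], [0, 0, 0], 214],
  [[0, 0, 0], [0, 0, 0], 214],
])

```text
clock: 7.9
position: [0.5507, 0.0546, 0.0792]
orientation: [-0.0, 0.996, -0.085, 0.0]
wrist_force: [-0.7, -0.6, 0.1]
gripper_width: 0.163
grip_force: 6.7
```

Request:
jog_arm([
  [[0, 0, 0], [0, 0, 0], 218],
  [[0, 0, 0], [0, 0, 0], 218],
  [[0, 0, 0], [0, 0, 0], 218],
])

```text
clock: 8.2
position: [0.5507, 0.0545, 0.0793]
orientation: [0.0, 0.996, -0.085, 0.0]
wrist_force: [-1.1, -0.6, 1.1]
gripper_width: 0.151
grip_force: 25.2
```

Request:
jog_arm([
  [[0, 0, 0], [0, 0, 0], 222],
  [[0, 0, 0], [0, 0, 0], 222],
  [[0, 0, 0], [0, 0, 0], 222],
])

```text
clock: 8.5
position: [0.5507, 0.0545, 0.0794]
orientation: [0.0, 0.996, -0.085, 0.0]
wrist_force: [-1.2, -0.8, 3.4]
gripper_width: 0.144
grip_force: 46.1
```

Request:
jog_arm([
  [[0, 0, 0], [0, 0, -2], 222],
  [[0, 0, 0], [0, 0, -2], 222],
  [[0, 0, 0], [0, 0, -2], 222],
  [[0, 0, 0], [0, 0, -2], 222],
  [[0, 0, 0], [0, 0, -1], 222],
  [[0, 0, 0], [0, 0, -1], 222],
  [[0, 0, 0], [0, 0, 0], 222],
  [[0, 0, 0], [0, 0, 0], 222],
])

```text
clock: 9.3
position: [0.5505, 0.0546, 0.089]
orientation: [-0.0, 0.996, -0.085, -0.0]
wrist_force: [2.2, -1.0, -9.0]
gripper_width: 0.138
grip_force: 45.1
```

Request:
jog_arm([
  [[0, 0, 0], [0, 0, -1], 222],
  [[0, 0, 0], [0, 0, -1], 222],
  [[0, 0, 0], [0, 0, 0], 222],
])

```text
clock: 9.6
position: [0.5505, 0.0546, 0.0912]
orientation: [-0.0, 0.996, -0.085, -0.0]
wrist_force: [1.3, -1.0, -9.9]
gripper_width: 0.139
grip_force: 45.0
```

Request:
jog_arm([
  [[0, 0, 0], [0, 0, -0.5], 222],
  [[0, 0, 0], [0, 0, -0.5], 222],
  [[0, 0, 0], [0, 0, 0], 222],
])

```text
clock: 9.9
position: [0.5505, 0.0547, 0.0921]
orientation: [-0.0, 0.996, -0.085, -0.0]
wrist_force: [1.4, -1.0, -9.5]
gripper_width: 0.144
grip_force: 45.0
```

Request:
jog_arm([
  [[0, 0, 0], [0, 0, -0.5], 222],
  [[0, 0, 0], [0, 0, 0], 222],
])

```text
clock: 10.1
position: [0.5505, 0.0546, 0.0926]
orientation: [-0.0, 0.996, -0.085, -0.0]
wrist_force: [1.3, -0.2, -11.2]
gripper_width: 0.141
grip_force: 45.0
```

Request:
jog_arm([
  [[0, 0, 0], [0, 0, -0.5], 222],
  [[0, 0, 0], [0, 0, 0], 222],
])

```text
clock: 10.3
position: [0.5505, 0.0546, 0.0932]
orientation: [-0.0, 0.996, -0.085, -0.0]
wrist_force: [1.2, -1.3, -10.8]
gripper_width: 0.141
grip_force: 45.0
```

Request:
jog_arm([
  [[0, 0, 0], [0, 0, -0.5], 222],
  [[0, 0, 0], [0, 0, 0], 222],
])

```text
clock: 10.5
position: [0.5505, 0.0546, 0.0937]
orientation: [-0.0, 0.996, -0.085, -0.0]
wrist_force: [0.8, -1.2, -11.4]
gripper_width: 0.142
grip_force: 45.0
```

Request:
jog_arm([
  [[0, 0, 0], [0, 0, -0.5], 222],
  [[0, 0, 0], [0, 0, 0], 222],
])

```text
clock: 10.7
position: [0.5505, 0.0546, 0.0942]
orientation: [-0.0, 0.996, -0.085, -0.0]
wrist_force: [0.9, 0.0, -11.2]
gripper_width: 0.141
grip_force: 45.0
```

Request:
jog_arm([
  [[0, 0, 0], [0, 0, -0.5], 222],
  [[0, 0, 0], [0, 0, 0], 222],
])

```text
clock: 10.9
position: [0.5505, 0.0546, 0.0947]
orientation: [-0.0, 0.996, -0.085, -0.0]
wrist_force: [-0.1, -0.3, -11.2]
gripper_width: 0.144
grip_force: 44.9
```

Request:
jog_arm([
  [[0, 0, 0], [0, 0, -0.5], 222],
  [[0, 0, 0], [0, 0, 0], 222],
])

```text
clock: 11.1
position: [0.5505, 0.0546, 0.0952]
orientation: [-0.0, 0.996, -0.085, -0.0]
wrist_force: [0.9, 0.1, -11.2]
gripper_width: 0.14
grip_force: 44.9
```

Request:
jog_arm([
  [[0, 0, 0], [0, 0, -0.5], 222],
  [[0, 0, 0], [0, 0, 0], 222],
])

```text
clock: 11.3
position: [0.5506, 0.0546, 0.0957]
orientation: [-0.0, 0.996, -0.085, -0.0]
wrist_force: [1.2, -0.2, -13.2]
gripper_width: 0.141
grip_force: 44.9
```

Request:
jog_arm([
  [[0, 0, 0], [0, 0, -0.5], 222],
  [[0, 0, 0], [0, 0, 0], 222],
])

```text
clock: 11.5
position: [0.5506, 0.0546, 0.0962]
orientation: [-0.0, 0.996, -0.085, -0.0]
wrist_force: [-0.1, 0.6, -12.5]
gripper_width: 0.142
grip_force: 44.9
```

Request:
jog_arm([
  [[0, 0, 0], [0, 0, -0.5], 222],
  [[0, 0, 0], [0, 0, 0], 222],
])

```text
clock: 11.7
position: [0.5506, 0.0546, 0.0967]
orientation: [-0.0, 0.996, -0.085, -0.0]
wrist_force: [0.7, -1.0, -11.5]
gripper_width: 0.142
grip_force: 44.9
```

Request:
jog_arm([
  [[0, 0, 0], [0, 0, 0], 222],
])

```text
clock: 11.8
position: [0.5506, 0.0546, 0.0967]
orientation: [-0.0, 0.996, -0.085, -0.0]
wrist_force: [-0.1, -0.0, -12.0]
gripper_width: 0.135
grip_force: 44.9
```

Request:
jog_arm([
  [[0, 0, 0], [0, 0, -0.5], 222],
  [[0, 0, 0], [0, 0, 0], 222],
])

```text
clock: 12.0
position: [0.5506, 0.0546, 0.0972]
orientation: [-0.0, 0.996, -0.085, -0.0]
wrist_force: [1.2, -0.7, -11.3]
gripper_width: 0.141
grip_force: 44.9
```

Request:
jog_arm([
  [[0, 0, 0], [0, 0, -0.5], 222],
  [[0, 0, 0], [0, 0, 0], 222],
])

```text
clock: 12.2
position: [0.5506, 0.0546, 0.0977]
orientation: [-0.0, 0.996, -0.085, -0.0]
wrist_force: [0.4, 0.5, -12.1]
gripper_width: 0.142
grip_force: 44.9
```

Request:
jog_arm([
  [[0, 0, 0], [0, 0, -0.5], 222],
  [[0, 0, 0], [0, 0, 0], 222],
])

```text
clock: 12.4
position: [0.5506, 0.0546, 0.0982]
orientation: [-0.0, 0.996, -0.085, -0.0]
wrist_force: [-0.4, 0.1, -12.4]
gripper_width: 0.137
grip_force: 44.9
```

Request:
jog_arm([
  [[0, 0, 0], [0, 0, -0.5], 222],
  [[0, 0, 0], [0, 0, 0], 222],
])

```text
clock: 12.6
position: [0.5506, 0.0546, 0.0987]
orientation: [-0.0, 0.996, -0.085, -0.0]
wrist_force: [-0.5, -0.5, -12.7]
gripper_width: 0.14
grip_force: 44.8
```

Request:
jog_arm([
  [[0, 0, 0], [0, 0, -0.5], 222],
  [[0, 0, 0], [0, 0, 0], 222],
])

```text
clock: 12.8
position: [0.5506, 0.0546, 0.0992]
orientation: [-0.0, 0.996, -0.085, -0.0]
wrist_force: [-1.2, -1.2, -12.3]
gripper_width: 0.145
grip_force: 44.8
```

Request:
jog_arm([
  [[0, 0, 0], [0, 0, -0.4], 222],
  [[0, 0, 0], [0, 0, 0], 222],
])

```text
clock: 13.0
position: [0.5506, 0.0546, 0.0995]
orientation: [-0.0, 0.996, -0.085, -0.0]
wrist_force: [-1.0, -0.3, -13.2]
gripper_width: 0.14
grip_force: 44.9
```

Request:
jog_arm([
  [[0, 0, 0], [0, 0, -0.4], 222],
  [[0, 0, 0], [0, 0, 0], 222],
])

```text
clock: 13.2
position: [0.5506, 0.0546, 0.0996]
orientation: [-0.0, 0.996, -0.085, -0.0]
wrist_force: [0.4, -0.0, -16.4]
gripper_width: 0.145
grip_force: 44.6
```

Request:
jog_arm([
  [[0, 0, 0], [0, 0, 0], 222],
  [[0, 0, 0], [0, 0, 0], 222],
])

```text
clock: 13.4
position: [0.5505, 0.0547, 0.0996]
orientation: [-0.0, 0.996, -0.085, -0.0]
wrist_force: [0.6, -0.4, -17.4]
gripper_width: 0.138
grip_force: 44.5
```

The top stop is felt at z=0.0996, so the ridge should be about 18.3 mm high. I ease off and start turning in small steps.

Request:
jog_arm([
  [[0, 0, 0], [0, 0, 1.1], 222],
  [[0, 0, 0], [0, 0, 0], 222],
])

```text
clock: 13.6
position: [0.5506, 0.0546, 0.0992]
orientation: [-0.0, 0.996, -0.085, 0.0]
wrist_force: [-0.5, -0.2, -12.9]
gripper_width: 0.139
grip_force: 45.0
```

Request:
jog_arm([
  [[0, 0, -2], [0, 0, 0], 222],
  [[0, 0, -2], [0, 0, 0], 222],
  [[0, 0, -2], [0, 0, 0], 222],
  [[0, 0, 0], [0, 0, 0], 222],
])

```text
clock: 14.0
position: [0.5506, 0.0546, 0.0993]
orientation: [-0.0, 0.999, -0.033, 0.0]
wrist_force: [-1.1, 0.4, -12.8]
gripper_width: 0.142
grip_force: 45.0
```

```bash
python3 -c "
from h import *
s,M=pose(); print(s['wrist_torque'])"
```

```text
{'clock': 14.0, 'position': [0.5506, 0.0546, 0.0993], 'orientation': [-0.0001, 0.9995, -0.0328, 0.0001], 'wrist_force': [-1.0872, 0.4064, -12.8214], 'gripper_width': 0.1418, 'grip_force': 44.9763, 'joints': [0.078, 0.3798, 1.7759, 0.0001, 0.9857, 1.7143]}
tool x yaw -3.758466943589088 tilt z [ 1.35309657e-04  1.29532338e-04 -9.99999982e-01]
[0.00113953 0.16241243 0.02650445]
```

Request:
jog_arm([
  [[0, 0, -2], [0, 0, 0.4], 222],
  [[0, 0, -2], [0, 0, 0], 222],
  [[0, 0, -2], [0, 0, 0], 222],
  [[0, 0, 0], [0, 0, 0], 222],
])

```text
clock: 14.4
position: [0.5506, 0.0547, 0.0987]
orientation: [-0.0, 1.0, 0.019, 0.0]
wrist_force: [-1.0, -0.7, -13.2]
gripper_width: 0.138
grip_force: 45.0
```

Request:
jog_arm([
  [[0, 0, -2], [0, 0, 0], 222],
  [[0, 0, -2], [0, 0, 0], 222],
  [[0, 0, -2], [0, 0, 0], 222],
  [[0, 0, 0], [0, 0, 0], 222],
])

```text
clock: 14.8
position: [0.5506, 0.0547, 0.0987]
orientation: [-0.0, 0.997, 0.071, 0.0]
wrist_force: [-1.3, -0.2, -12.2]
gripper_width: 0.139
grip_force: 45.0
```

```bash
python3 -c "
from h import *
s,M=pose(); print(s['wrist_torque'])"
```

```text
{'clock': 14.8, 'position': [0.5506, 0.0547, 0.0987], 'orientation': [-0.0001, 0.9975, 0.0714, 0.0], 'wrist_force': [-1.3093, -0.2059, -12.1507], 'gripper_width': 0.1387, 'grip_force': 44.9996, 'joints': [0.0781, 0.3805, 1.7766, 0.0002, 0.9845, 1.5059]}
tool x yaw 8.184419230154825 tilt z [-9.91286608e-07  1.61278810e-04 -9.99999987e-01]
[0.02016068 0.17089744 0.01307121]
```

Request:
jog_arm([
  [[0, 0, -3], [0, 0, 0], 222],
  [[0, 0, -3], [0, 0, 0], 222],
  [[0, 0, -3], [0, 0, 0], 222],
  [[0, 0, -3], [0, 0, 0], 222],
  [[0, 0, 0], [0, 0, 0], 222],
])

```text
clock: 15.3
position: [0.5506, 0.0547, 0.0986]
orientation: [-0.0, 0.985, 0.175, 0.0]
wrist_force: [-1.8, 0.2, -12.1]
gripper_width: 0.142
grip_force: 45.0
```

Request:
jog_arm([
  [[0, 0, -3], [0, 0, 0], 222],
  [[0, 0, -3], [0, 0, 0], 222],
  [[0, 0, -3], [0, 0, 0], 222],
  [[0, 0, -3], [0, 0, 0], 222],
  [[0, 0, 0], [0, 0, 0], 222],
])

```text
clock: 15.8
position: [0.5506, 0.0547, 0.0986]
orientation: [-0.0, 0.961, 0.277, 0.0]
wrist_force: [-1.3, 0.5, -11.8]
gripper_width: 0.14
grip_force: 45.0
```

```bash
python3 -c "
from h import *
s,M=pose(); print(s['wrist_torque'])"
```

```text
{'clock': 15.8, 'position': [0.5506, 0.0547, 0.0986], 'orientation': [-0.0001, 0.9609, 0.2768, 0.0], 'wrist_force': [-1.2524, 0.5195, -11.8452], 'gripper_width': 0.1395, 'grip_force': 45.0063, 'joints': [0.0781, 0.3806, 1.7767, 0.0003, 0.9844, 1.0878]}
tool x yaw 32.139772566263666 tilt z [-7.25667249e-05  2.86660598e-04 -9.99999956e-01]
[0.09473989 0.18364676 0.04129839]
```

Request:
jog_arm([
  [[0, 0, -3], [0, 0, 0], 222],
  [[0, 0, -3], [0, 0, 0], 222],
  [[0, 0, -3], [0, 0, 0], 222],
  [[0, 0, -3], [0, 0, 0], 222],
  [[0, 0, 0], [0, 0, 0], 222],
])

```text
clock: 16.3
position: [0.5506, 0.0548, 0.0985]
orientation: [-0.0, 0.927, 0.376, -0.0]
wrist_force: [-1.1, 0.5, -12.9]
gripper_width: 0.14
grip_force: 45.0
```

Request:
jog_arm([
  [[0, 0, -3], [0, 0, 0], 222],
  [[0, 0, -3], [0, 0, 0], 222],
  [[0, 0, -3], [0, 0, 0], 222],
  [[0, 0, -3], [0, 0, 0], 222],
  [[0, 0, -3], [0, 0, 0], 222],
  [[0, 0, 0], [0, 0, 0], 222],
])

```text
clock: 16.9
position: [0.5505, 0.0548, 0.0985]
orientation: [-0.0, 0.87, 0.493, -0.0]
wrist_force: [-1.9, 1.4, -12.3]
gripper_width: 0.141
grip_force: 45.0
```

```bash
python3 -c "
from h import *
s,M=pose(); print(s['wrist_torque'])"
```

```text
{'clock': 16.9, 'position': [0.5505, 0.0548, 0.0985], 'orientation': [-0.0002, 0.8699, 0.4932, -0.0001], 'wrist_force': [-1.8706, 1.4056, -12.3269], 'gripper_width': 0.1405, 'grip_force': 45.008, 'joints': [0.0782, 0.3807, 1.7768, 0.0005, 0.9844, 0.6171]}
tool x yaw 59.106480611392655 tilt z [-3.26862788e-04  3.57948697e-04 -9.99999883e-01]
[ 0.13438143  0.26993424 -0.01447827]
```

Request:
jog_arm([
  [[0, 0, 0], [0, 0, 1], 222],
  [[0, 0, 0], [0, 0, 1], 222],
  [[0, 0, 0], [0, 0, 1], 222],
  [[0, 0, 0], [0, 0, 0.5], 222],
  [[0, 0, 0], [0, 0, 0], 222],
])

```text
clock: 17.4
position: [0.5505, 0.0547, 0.0949]
orientation: [-0.0, 0.869, 0.494, -0.0]
wrist_force: [-2.2, 1.4, -11.5]
gripper_width: 0.142
grip_force: 45.1
```

Request:
jog_arm([
  [[0, 0, 0], [0, 0, 0.4], 222],
  [[0, 0, 0], [0, 0, 0], 222],
])

```text
clock: 17.6
position: [0.5507, 0.0547, 0.0946]
orientation: [-0.0, 0.869, 0.494, 0.0]
wrist_force: [-1.3, 2.4, -11.4]
gripper_width: 0.14
grip_force: 45.1
```

Request:
jog_arm([
  [[0, 0, 0], [0, 0, 0.3], 222],
  [[0, 0, 0], [0, 0, 0], 222],
])

```text
clock: 17.8
position: [0.5508, 0.0547, 0.0944]
orientation: [-0.0, 0.869, 0.494, 0.0]
wrist_force: [-2.4, 2.0, -10.1]
gripper_width: 0.138
grip_force: 45.2
```

Request:
jog_arm([
  [[0, 0, 0], [0, 0, 0.4], 222],
  [[0, 0, 0], [0, 0, 0], 222],
])

```text
clock: 18.0
position: [0.5511, 0.0546, 0.0943]
orientation: [0.0, 0.869, 0.494, 0.0]
wrist_force: [-2.7, 1.3, -8.6]
gripper_width: 0.145
grip_force: 45.4
```

Request:
jog_arm([
  [[0, 0, 0], [0, 0, 0.3], 222],
  [[0, 0, 0], [0, 0, 0], 222],
])

```text
clock: 18.2
position: [0.5513, 0.0546, 0.0942]
orientation: [0.0, 0.869, 0.494, 0.001]
wrist_force: [-1.6, 0.8, -6.1]
gripper_width: 0.138
grip_force: 45.7
```

Request:
jog_arm([
  [[0, 0, 0], [0, 0, 0.4], 222],
  [[0, 0, 0], [0, 0, 0], 222],
])

```text
clock: 18.4
position: [0.5515, 0.0546, 0.094]
orientation: [0.0, 0.869, 0.494, 0.001]
wrist_force: [-2.3, 0.3, -2.1]
gripper_width: 0.142
grip_force: 46.1
```

Request:
jog_arm([
  [[0, 0, 0], [0, 0, 0], 218],
  [[0, 0, 0], [0, 0, 0], 214],
  [[0, 0, 0], [0, 0, 0], 210],
  [[0, 0, 0], [0, 0, 0], 206],
  [[0, 0, 0], [0, 0, 0], 195],
  [[0, 0, 0], [0, 0, 0], 170],
  [[0, 0, 0], [0, 0, 0], 150],
  [[0, 0, 0], [0, 0, 0], 150],
  [[0, 0, 0], [0, 0, 0], 150],
  [[0, 0, 0], [0, 0, 0], 150],
])

```text
clock: 19.4
position: [0.5507, 0.0546, 0.0932]
orientation: [-0.0, 0.869, 0.494, 0.0]
wrist_force: [-0.1, 0.6, 0.1]
gripper_width: 0.411
grip_force: 0.0
```

Request:
jog_arm([
  [[0, 0, 0], [0, 0, -10], 150],
  [[0, 0, 0], [0, 0, -15], 150],
  [[0, 0, 0], [0, 0, -25], 150],
  [[0, 0, 0], [0, 0, -40], 150],
  [[0, 0, 0], [0, 0, -40], 150],
  [[0, 0, 0], [0, 0, 0], 150],
])

```text
clock: 20.0
position: [0.5541, 0.0549, 0.2301]
orientation: [0.003, 0.869, 0.494, 0.006]
wrist_force: [0.7, 0.9, 0.6]
gripper_width: 0.413
grip_force: 0.0
```

Run:
```python
from h import *
pose()
c=capture("scene"); P=cloud(c); z=P[...,2]
T=np.linalg.inv(c["world_from_camera"]); q=T[:3,:3]@np.array([.57,.09,.08])+T[:3,3]; u,v=(c["K"]@q/q[2])[:2].astype(int)
cv2.imwrite("pics/s3.png",cv2.resize(c["image"][v-50:v+50,u-60:u+60,::-1],None,fx=5,fy=5,interpolation=cv2.INTER_CUBIC))
for nm,(x,y,r,a,b) in dict(wing=(.553,.055,.04,.098,.135),post=(.568,.144,.02,.08,.092)).items():
    p=P[(np.hypot(P[...,0]-x,P[...,1]-y)<r)&(z>a)&(z<b)]; print(nm,len(p),np.round(p.mean(0),4),np.round(np.percentile(p[:,2],[50,90,97]),4))
```

```text
{'clock': 20.0, 'position': [0.5541, 0.0549, 0.2301], 'orientation': [0.0028, 0.8693, 0.4943, 0.006], 'wrist_force': [0.7111, 0.9143, 0.6241], 'gripper_width': 0.4129, 'grip_force': 0.0, 'joints': [0.0781, 0.2719, 1.5825, 0.0, 1.274, 0.6148]}
tool x yaw 59.252302209329336 tilt z [ 0.0132242   0.00105799 -0.999912  ]
wing 69 [0.5592 0.0604 0.1139] [0.1164 0.1196 0.1208]
post 26 [0.5706 0.1438 0.0839] [0.0835 0.0873 0.0876]
```

View pics/s3.png

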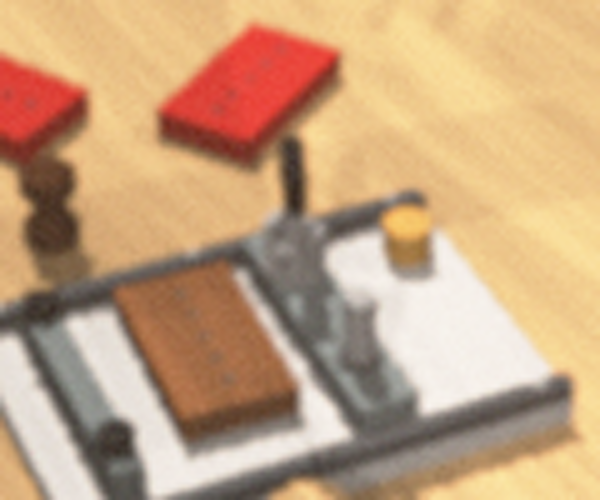

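The crop shows the wing standing up at (290,170) crop pixels, turned and parked, with its top at about 0.120 m. The fence and block are unmoved. Next I shut the fingers and bring them behind the post, with tool y along jig x.

Request:
jog_arm([
  [[0, 0, -7], [0, 0, 0], 255],
  [[0, 0, -7], [0, 0, 0], 255],
  [[0, 0, -7], [0, 0, 0], 255],
  [[0, 0, 0], [30, -12, 0], 255],
  [[0, 0, 0], [30, -12, 0], 255],
  [[0, 0, 0], [30, -12, 0], 255],
  [[0, 0, 0], [0, 0, 0], 255],
  [[0, 0, 0], [0, 0, 0], 255],
  [[0, 0, 0], [0, 0, 0], 255],
])

```text
clock: 20.95
position: [0.5303, 0.1486, 0.2228]
orientation: [-0.0, 0.765, 0.644, -0.001]
wrist_force: [0.1, 0.3, -0.2]
gripper_width: -0.003
grip_force: 0.0
```

```bash
python3 -c "
from h import *
pose()"
```

```text
{'clock': 20.95, 'position': [0.5303, 0.1486, 0.2228], 'orientation': [-0.0, 0.7648, 0.6443, -0.0005], 'wrist_force': [0.0625, 0.2617, -0.2261], 'gripper_width': -0.0028, 'grip_force': 0.0, 'joints': [0.2526, 0.2742, 1.5979, -0.0005, 1.2704, 0.4234]}
tool x yaw 80.22024014380271 tilt z [-8.22734676e-04 -6.88717833e-04 -9.99999424e-01]
```

Request:
jog_arm([
  [[0, 0, 0], [0, 0, 40], 255],
  [[0, 0, 0], [0, 0, 40], 255],
  [[0, 0, 0], [0, 0, 30], 255],
  [[0, 0, 0], [0, 0, 25], 255],
  [[0, 0, 0], [0, 0, 20], 255],
  [[0, 0, 0], [0, 0, 10], 255],
  [[0, 0, 0], [0, 0, 0], 255],
  [[0, 0, 0], [0, 0, 0], 255],
])

```text
clock: 21.75
position: [0.5312, 0.1491, 0.0589]
orientation: [0.0, 0.765, 0.644, 0.001]
wrist_force: [0.1, -0.1, -0.6]
gripper_width: 0.002
grip_force: 0.0
```

Request:
jog_arm([
  [[0, 0, 0], [0, 2, 0], 255],
  [[0, 0, 0], [0, 2, 0], 255],
  [[0, 0, 0], [0, 2, 0], 255],
  [[0, 0, 0], [0, 1, 0], 255],
  [[0, 0, 0], [0, 0, 0], 255],
])

```text
clock: 22.25
position: [0.5376, 0.1483, 0.0584]
orientation: [0.0, 0.765, 0.644, 0.0]
wrist_force: [-0.7, -0.1, 0.5]
gripper_width: 0.001
grip_force: 0.0
```

Request:
jog_arm([
  [[0, 0, 0], [0, 1, 0], 255],
  [[0, 0, 0], [0, 1, 0], 255],
  [[0, 0, 0], [0, 1, 0], 255],
  [[0, 0, 0], [0, 1, 0], 255],
  [[0, 0, 0], [0, 1, 0], 255],
  [[0, 0, 0], [0, 0, 0], 255],
])

```text
clock: 22.85
position: [0.5424, 0.1474, 0.0582]
orientation: [0.0, 0.765, 0.644, 0.0]
wrist_force: [1.2, 0.2, 0.2]
gripper_width: -0.002
grip_force: 0.0
```

Request:
jog_arm([
  [[0, 0, 0], [0, 1, 0], 255],
  [[0, 0, 0], [0, 1, 0], 255],
  [[0, 0, 0], [0, 1, 0], 255],
  [[0, 0, 0], [0, 1, 0], 255],
  [[0, 0, 0], [0, 1, 0], 255],
  [[0, 0, 0], [0, 1, 0], 255],
])

```text
clock: 23.45
position: [0.5483, 0.1463, 0.0582]
orientation: [-0.0, 0.765, 0.644, 0.0]
wrist_force: [0.6, 0.2, 0.1]
gripper_width: 0.002
grip_force: 0.0
```

Request:
jog_arm([
  [[0, 0, 0], [0, 1, 0], 255],
  [[0, 0, 0], [0, 1, 0], 255],
  [[0, 0, 0], [0, 1, 0], 255],
  [[0, 0, 0], [0, 1, 0], 255],
  [[0, 0, 0], [0, 1, 0], 255],
  [[0, 0, 0], [0, 1, 0], 255],
])

```text
clock: 24.05
position: [0.5536, 0.1454, 0.0582]
orientation: [-0.0, 0.765, 0.644, -0.0]
wrist_force: [-2.3, 2.0, 2.6]
gripper_width: 0.002
grip_force: 1.3
```

Request:
jog_arm([
  [[0, 0, 0], [0, 1.5, 0], 255],
  [[0, 0, 0], [0, 1.5, 0], 255],
  [[0, 0, 0], [0, 1.5, 0], 255],
  [[0, 0, 0], [0, 1.5, 0], 255],
  [[0, 0, 0], [0, 1.5, 0], 255],
  [[0, 0, 0], [0, 1.5, 0], 255],
])

```text
clock: 24.65
position: [0.5631, 0.1438, 0.0582]
orientation: [-0.0, 0.765, 0.644, -0.0]
wrist_force: [-3.0, 0.3, 1.1]
gripper_width: -0.001
grip_force: 1.3
```

```bash
cat > chk.py <<'E'
from h import *
import sys
pose()
c=capture("scene"); P=cloud(c); z=P[...,2]
T=np.linalg.inv(c["world_from_camera"]); q=T[:3,:3]@np.array([.6,.08,.08])+T[:3,3]; u,v=(c["K"]@q/q[2])[:2].astype(int)
cv2.imwrite("pics/"+sys.argv[1],cv2.resize(c["image"][v-50:v+50,u-60:u+60,::-1],None,fx=5,fy=5,interpolation=cv2.INTER_CUBIC))
for t in ["post_top","fence_face","backstop_face","plunger_grip","block"]: print(t,[(np.round(w(c,d["xyz"]),4).tolist(),round(d["confidence"],2)) for d in pinpoint(t,"scene")[:3]])
E
python3 chk.py s4.png
```

```text
{'clock': 24.65, 'position': [0.5631, 0.1438, 0.0582], 'orientation': [-0.0001, 0.7647, 0.6444, -0.0], 'wrist_force': [-3.004, 0.3228, 1.126], 'gripper_width': -0.001, 'grip_force': 1.2951, 'joints': [0.2302, 0.4628, 1.7575, 0.0001, 0.9213, 0.4003]}
tool x yaw 80.24727249950429 tilt z [-1.25099563e-04  4.81424036e-05 -9.99999991e-01]
post_top [([0.5831, 0.1366, 0.0873], 0.77)]
fence_face [([0.5915, 0.0924, 0.0276], 0.77), ([0.6324, -0.1009, -0.0027], 0.43)]
backstop_face [([0.6985, 0.0704, 0.0239], 0.86)]
plunger_grip [([0.5656, 0.0498, 0.1117], 0.53)]
block [([0.6018, -0.2431, -0.0005], 0.92), ([0.2982, 0.2187, -0.002], 0.9), ([0.6272, 0.0695, 0.0181], 0.87)]
```

View pics/s4.png

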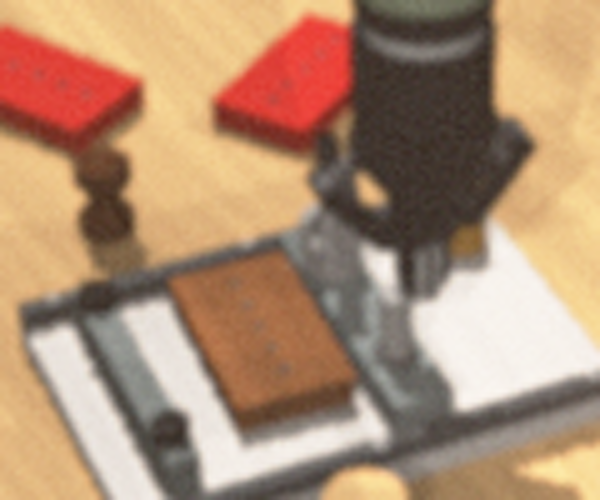

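The crop shows the fingers pushing the post, the fence sliding freely and the wing still up. I continue.

Request:
jog_arm([
  [[0, 0, 0], [0, 1.5, 0], 255],
  [[0, 0, 0], [0, 1.5, 0], 255],
  [[0, 0, 0], [0, 1.5, 0], 255],
  [[0, 0, 0], [0, 1.5, 0], 255],
  [[0, 0, 0], [0, 1.5, 0], 255],
  [[0, 0, 0], [0, 1.5, 0], 255],
  [[0, 0, 0], [0, 1.5, 0], 255],
  [[0, 0, 0], [0, 1.5, 0], 255],
])

```text
clock: 25.75
position: [0.5748, 0.1418, 0.0582]
orientation: [-0.0, 0.765, 0.644, -0.0]
wrist_force: [-2.7, 0.7, 0.6]
gripper_width: -0.001
grip_force: 1.8
```

Request:
jog_arm([
  [[0, 0, 0], [0, 1.5, 0], 255],
  [[0, 0, 0], [0, 1.5, 0], 255],
  [[0, 0, 0], [0, 1.5, 0], 255],
  [[0, 0, 0], [0, 1.5, 0], 255],
  [[0, 0, 0], [0, 1.5, 0], 255],
  [[0, 0, 0], [0, 1.5, 0], 255],
])

```text
clock: 26.35
position: [0.5838, 0.1402, 0.0582]
orientation: [-0.0, 0.765, 0.644, 0.0]
wrist_force: [-3.6, -0.2, 0.9]
gripper_width: -0.003
grip_force: 1.7
```

```bash
python3 chk.py s5.png
```

```text
{'clock': 26.35, 'position': [0.5838, 0.1402, 0.0582], 'orientation': [-0.0, 0.7646, 0.6444, 0.0], 'wrist_force': [-3.5639, -0.1716, 0.9385], 'gripper_width': -0.0031, 'grip_force': 1.7207, 'joints': [0.2166, 0.4883, 1.7104, 0.0, 0.9429, 0.3867]}
tool x yaw 80.24832844046796 tilt z [-7.93193798e-06  2.13082237e-05 -1.00000000e+00]
post_top [([0.5993, 0.1359, 0.0873], 0.79), ([0.4763, 0.0589, 0.0151], 0.28)]
fence_face [([0.6111, 0.0871, 0.0302], 0.57)]
backstop_face [([0.7, 0.0738, 0.0264], 0.59), ([0.6666, 0.2356, -0.003], 0.29)]
plunger_grip [([0.5837, 0.0474, 0.1113], 0.5), ([0.6119, 0.0893, 0.0281], 0.47)]
block [([0.6456, 0.0684, 0.0173], 0.97), ([0.6057, -0.242, 0.0009], 0.93), ([0.3007, 0.2139, -0.0015], 0.8)]
```

Request:
jog_arm([
  [[0, 0, 0], [0, 1, 0], 255],
  [[0, 0, 0], [0, 1, 0], 255],
  [[0, 0, 0], [0, 1, 0], 255],
  [[0, 0, 0], [0, 1, 0], 255],
  [[0, 0, 0], [0, 1, 0], 255],
  [[0, 0, 0], [0, 1, 0], 255],
  [[0, 0, 0], [0, 1, 0], 255],
  [[0, 0, 0], [0, 1, 0], 255],
  [[0, 0, 0], [0, 1, 0], 255],
  [[0, 0, 0], [0, 1, 0], 255],
])

```text
clock: 27.65
position: [0.5936, 0.1385, 0.0582]
orientation: [-0.0, 0.765, 0.644, 0.0]
wrist_force: [-3.6, -0.3, 0.5]
gripper_width: -0.001
grip_force: 1.8
```

Request:
jog_arm([
  [[0, 0, 0], [0, 0.5, 0], 255],
  [[0, 0, 0], [0, 0.5, 0], 255],
  [[0, 0, 0], [0, 0.5, 0], 255],
  [[0, 0, 0], [0, 0.5, 0], 255],
])

```text
clock: 28.05
position: [0.5955, 0.1382, 0.0582]
orientation: [-0.0, 0.765, 0.644, -0.0]
wrist_force: [-2.5, -0.2, 0.6]
gripper_width: -0.001
grip_force: 1.7
```

Request:
jog_arm([
  [[0, 0, 0], [0, 0.5, 0], 255],
  [[0, 0, 0], [0, 0.5, 0], 255],
])

```text
clock: 28.25
position: [0.5965, 0.1381, 0.0582]
orientation: [-0.0, 0.765, 0.644, 0.0]
wrist_force: [-3.8, 0.6, -0.0]
gripper_width: -0.003
grip_force: 1.7
```

Request:
jog_arm([
  [[0, 0, 0], [0, 0.5, 0], 255],
  [[0, 0, 0], [0, 0.5, 0], 255],
])

```text
clock: 28.45
position: [0.5975, 0.1379, 0.0582]
orientation: [-0.0, 0.765, 0.644, 0.0]
wrist_force: [-2.7, -0.3, 0.6]
gripper_width: 0.003
grip_force: 1.7
```

Request:
jog_arm([
  [[0, 0, 0], [0, 0.5, 0], 255],
  [[0, 0, 0], [0, 0.5, 0], 255],
])

```text
clock: 28.65
position: [0.5985, 0.1377, 0.0582]
orientation: [-0.0, 0.765, 0.644, 0.0]
wrist_force: [-3.5, -0.8, -0.1]
gripper_width: -0.001
grip_force: 1.7
```

Request:
jog_arm([
  [[0, 0, 0], [0, 0.5, 0], 255],
  [[0, 0, 0], [0, 0.5, 0], 255],
])

```text
clock: 28.85
position: [0.5995, 0.1375, 0.0582]
orientation: [-0.0, 0.765, 0.644, 0.0]
wrist_force: [-3.6, -0.0, -0.8]
gripper_width: -0.001
grip_force: 1.7
```

```bash
python3 chk.py s6.png
```

```text
{'clock': 28.85, 'position': [0.5995, 0.1375, 0.0582], 'orientation': [-0.0, 0.7647, 0.6444, 0.0], 'wrist_force': [-3.638, -0.0499, -0.8372], 'gripper_width': -0.0013, 'grip_force': 1.6943, 'joints': [0.2068, 0.5079, 1.6737, 0.0, 0.96, 0.377]}
tool x yaw 80.24400166132364 tilt z [ 7.98661531e-06  4.08667669e-05 -9.99999999e-01]
post_top [([0.6137, 0.1332, 0.0871], 0.88), ([0.6588, 0.0665, 0.0166], 0.73), ([0.6103, 0.093, 0.0193], 0.39)]
fence_face [([0.6288, 0.0857, 0.0269], 0.71)]
backstop_face [([0.6993, 0.0712, 0.0266], 0.76)]
plunger_grip [([0.6103, 0.0922, 0.0166], 0.61), ([0.6015, 0.0427, 0.1106], 0.41)]
block [([0.2976, 0.2143, -0.0031], 0.87), ([0.6558, 0.0651, 0.0184], 0.77), ([0.6029, -0.2434, 0.0007], 0.67)]
```

Request:
jog_arm([
  [[0, 0, 0], [0, 0.4, 0], 255],
  [[0, 0, 0], [0, 0.4, 0], 255],
])

```text
clock: 29.35
position: [0.6001, 0.1374, 0.0582]
orientation: [-0.0, 0.765, 0.644, -0.0]
wrist_force: [-4.0, -0.6, 0.1]
gripper_width: 0.001
grip_force: 1.7
```

Request:
jog_arm([
  [[0, 0, 0], [0, 0.4, 0], 255],
  [[0, 0, 0], [0, 0.4, 0], 255],
])

```text
clock: 29.55
position: [0.601, 0.1373, 0.0582]
orientation: [-0.0, 0.765, 0.644, -0.0]
wrist_force: [-3.8, -0.1, 0.1]
gripper_width: -0.001
grip_force: 1.7
```

Request:
jog_arm([
  [[0, 0, 0], [0, 0.4, 0], 255],
  [[0, 0, 0], [0, 0.3, 0], 255],
])

```text
clock: 29.75
position: [0.6015, 0.1372, 0.0582]
orientation: [-0.0, 0.765, 0.644, -0.0]
wrist_force: [-4.4, 0.1, 0.2]
gripper_width: -0.002
grip_force: 2.3
```

Request:
jog_arm([
  [[0, 0, 0], [0, 0.3, 0], 255],
  [[0, 0, 0], [0, 0, 0], 255],
])

```text
clock: 29.95
position: [0.6015, 0.1372, 0.0582]
orientation: [-0.0, 0.765, 0.644, -0.0]
wrist_force: [-5.7, -0.2, 1.2]
gripper_width: -0.002
grip_force: 2.5
```

Request:
jog_arm([
  [[0, 0, 0], [0, 0.3, 0], 255],
  [[0, 0, 0], [0, 0, 0], 255],
])

```text
clock: 30.15
position: [0.6015, 0.1372, 0.0582]
orientation: [-0.001, 0.765, 0.644, -0.001]
wrist_force: [-6.0, 0.8, 1.5]
gripper_width: 0.002
grip_force: 2.8
```

Request:
jog_arm([
  [[0, 0, 0], [0, 0.3, 0], 255],
  [[0, 0, 0], [0, 0, 0], 255],
])

```text
clock: 30.35
position: [0.6015, 0.1372, 0.0581]
orientation: [-0.001, 0.765, 0.644, -0.001]
wrist_force: [-6.1, 0.4, 1.4]
gripper_width: 0.001
grip_force: 3.1
```

Request:
jog_arm([
  [[0, 0, 0], [0, 0.3, 0], 255],
  [[0, 0, 0], [0, 0, 0], 255],
  [[0, 0, 0], [0, 0, 0], 255],
])

```text
clock: 30.65
position: [0.6015, 0.1372, 0.0581]
orientation: [-0.001, 0.765, 0.644, -0.001]
wrist_force: [-7.3, 1.0, 1.9]
gripper_width: -0.0
grip_force: 3.4
```

The fence is firmly nipped. I back off and lift clear, then check.

Request:
jog_arm([
  [[0, 0, 0], [0, -1, 0], 255],
  [[0, 0, 0], [0, -2, 0], 255],
  [[0, 0, 0], [0, -10, 0], 255],
  [[0, 0, 0], [0, -25, 0], 255],
  [[0, 0, 0], [0, 0, -30], 255],
  [[0, 0, 0], [0, 0, -50], 255],
  [[0, 0, 0], [0, 0, -50], 255],
  [[0, 0, 0], [0, -50, -20], 255],
  [[0, 0, 0], [0, -50, 0], 255],
  [[0, 0, 0], [0, -50, 0], 255],
  [[0, 0, 0], [0, 0, 0], 255],
])

```text
clock: 31.75
position: [0.4155, 0.1682, 0.2071]
orientation: [-0.001, 0.764, 0.645, -0.0]
wrist_force: [0.1, -0.1, -0.2]
gripper_width: 0.003
grip_force: 0.0
```

```bash
python3 chk.py s7.png
python3 - <<'E'
from h import *
c=capture("top"); cv2.imwrite("pics/t7.png",cv2.resize(c["image"][140:310,200:350,::-1],None,fx=3.5,fy=3.5,interpolation=cv2.INTER_CUBIC))
a=cv2.imread("pics/s7.png"); b=cv2.imread("pics/t7.png"); b=cv2.resize(b,(441,500)); cv2.imwrite("pics/f7.png",cv2.resize(np.hstack([a,b]),(800,384)))
E
```

```text
{'clock': 31.75, 'position': [0.4155, 0.1682, 0.2071], 'orientation': [-0.0007, 0.7638, 0.6454, -0.0004], 'wrist_force': [0.1011, -0.0627, -0.1895], 'gripper_width': 0.0029, 'grip_force': 0.0, 'joints': [0.3583, 0.1222, 1.8369, 0.001, 1.1838, 0.5256]}
tool x yaw 80.39468174791074 tilt z [-1.52922255e-03  4.19504747e-04 -9.99998743e-01]
post_top [([0.6167, 0.1323, 0.088], 0.63)]
fence_face [([0.6274, 0.0853, 0.0277], 0.93)]
backstop_face [([0.6958, 0.0724, 0.0273], 0.92), ([0.4157, 0.4465, 0.0003], 0.56)]
plunger_grip [([0.6047, 0.0441, 0.1112], 0.59)]
block [([0.6572, 0.0683, 0.0192], 0.91), ([0.6014, -0.2428, 0.0024], 0.71), ([0.4516, -0.1456, 0.0004], 0.65)]
```

View pics/f7.png

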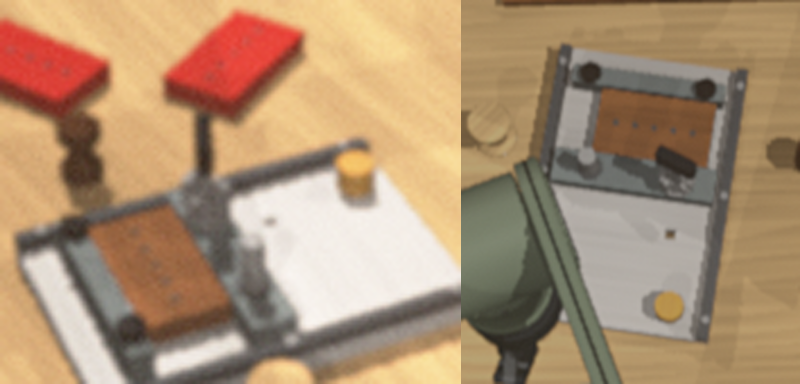

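Both views show the block flush against the back stop and the fence, with the fence-to-stop distance measured at about 69.6 mm. The plunger is parked up and the bystanders are untouched. I hand in.

```bash
python3 -c "
from h import *
print(bot.finish_job())"
```

```text
the job is handed in; nothing more can be done
None
```

The job is handed in: the plunger is parked up in its rest notch, and the block is nipped square between the fence and the back stop, with about 69.6 mm measured between them in the last check. The judging result was not shown.

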